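Prop the spectacle sample case open on its stay

TASK

Open the spectacle sample case and prop it for inspection. Swing its lid right back until it leans on its hinge stop, flip the folded stay on the case's right-hand side up to its stop, then bring the lid forward and lower it gently, without letting it drop, until the saddle on its edge sits down over the stay's cross pin and the stay carries it. Let go, and leave the spectacles and everything else on the desk where they are.

Things in the scene. Friction and masses are not known exactly. Their poses are not given: they have to be found in the camera images.
- case: spectacle sample case, dark grey box with aluminium edges, 180 mm deep (x) x 280 mm wide (y), rim 85 mm high, fixed to the desk. Origin under the centre of the box; its -x is the front (towards the robot), +x the hinge side, -y the right-hand wall that carries the stay; z up. It may stand turned by up to 0.25 rad
- lid (a joint): lid angle, rad: 0 shut, grows as the front edge rises; 1.57 upright, 1.71 leaning back on the hinge stop, where its weight keeps it. Unheld it falls back to that stop from beyond about 1.5, and falls shut from below about 1.45 unless propped. Sitting on the raised stay it reads about 1.10. The lid is a 180 x 280 x 20 mm aluminium frame with a clear window, about 0.42 kg; lifting it at the handle takes about 2 N
- lid_hinge (a point): middle of the lid's hinge axis (along the case's y), on the rear rim, 85 mm above the desk; it is fixed on the case. Its orientation turns with the lid
- lid_handle (a point): middle of the black handle bar on the lid's front edge: round bar, 10 mm diameter, 80 mm long along the case's y, with a 33 mm clear gap to the lid edge, on two 8 mm arms at its ends. It lies 218 mm from the hinge axis along the lid and 10 mm outward of the lid's underside plane. At lid angle a it is (0.218 cos a - 0.010 sin a) m in front of and (0.218 sin a + 0.010 cos a) m above the hinge axis, and the bar may turn between the fingers
- lid_saddle (a point): seat of the steel saddle that stands out 34 mm from the lid's right-hand edge, 110 mm from the hinge axis: the point where the centre of the stay's cross pin lies when the lid is propped. It is a channel along the case's y, 18 mm long, 11 mm wide at its floor with flared lips, open towards the lid's underside side
- stay (a joint): stay angle, rad: 0 folded down forward along the right-hand wall, grows as its tip swings up and back; 1.57 upright, 1.644 on its stop, leaning slightly back. A stiff pivot (0.07 N m) holds it wherever it is left; it starts anywhere from 0 to 0.18. The lowered lid draws it about 0.03 forward off its stop as the pin settles in the saddle
- stay_hinge (a point): pivot of the stay (axis along the case's y) on the outside of the right-hand wall, 34 mm behind the case's centre, 55 mm above the desk; the stay is a 6 mm steel rod, 130 mm long from pivot to cross pin, running 9 mm outside the wall
- stay_grip (a point): middle of the orange grip sleeve at the stay's free end: round, 12 mm diameter, 50 mm long along the case's y, centred 62 mm outside the right-hand wall, 130 mm from the pivot axis. Its inner end is 37 mm outside the wall
- stay_tip (a point): middle of the bare steel cross pin, 8 mm diameter, on the same line as the grip sleeve, 25 mm outside the right-hand wall, 130 mm from the pivot axis: this part goes into the saddle
- specs_a: folded black spectacles, 140 x 44 x 24 mm, lying in a foam lane inside the case; origin under the centre. Not to be disturbed
- specs_b: folded brown spectacles, 140 x 44 x 24 mm, lying in a foam lane inside the case; origin under the centre. Not to be disturbed
- specs_c: folded lilac spectacles, 140 x 44 x 24 mm, lying in a foam lane inside the case; origin under the centre. Not to be disturbed
- specs_open: spectacles with gold rims standing open on the desk, 138 wide, 138 long, 42 mm high; origin on the desk under the bridge, the side arms run along its +x. Not to be disturbed
- phone: phone in a blue case lying flat, 155 x 78 x 10 mm, long side along its x; origin under the centre. Not to be disturbed
- mouse: dark grey computer mouse, 110 x 62 x 36 mm; origin under the centre. Not to be disturbed
- pen: black pen, 140 x 11 x 11 mm, along its x; origin under the centre. Not to be disturbed
- tablet: tablet on a blue folio stand, about 150 x 250 mm on the desk and 165 mm high; origin on the desk under the middle. Not to be disturbed
- hard_case: closed dark red spectacle case, 165 x 62 x 42 mm, along its x; origin under the centre. Not to be disturbed

How it is judged:
By the outcome, as a careful person would: the job done as asked, in the order asked, and still so for the second after the job is handed in, with the robot touching nothing.
It also fails if it takes over 72 s, if anything falls off the work surface, if the arm or the gripper's body presses on something with over 40 N, if the wrist force passes 120 N, or if a joint passes its speed limit or range.

ROBOT

A 6-joint arm with a two-finger parallel gripper is mounted at the origin on the work surface. World frame = base frame: x ahead of the robot, y to its left, z up, the work surface at z = 0. Lengths are in m, angles in rad, forces in N, time in s.
With the tool pointing down it reaches from about 0.375 to 0.9 m from the base axis. Payload 3.1 kg.
Tool frame: the origin (TCP) lies at the very end of the fingers, on their centre line; the grasp point (between the pads) lies 19 mm behind it (manip.grasp_offset is the distance from the TCP to the grasp point, in m); x points along the fingers, z is the direction in which the jaws open and shut, and the axes are right-handed (so a half turn about x gives the same grasp; the last joint's range is limited). The gripper opens to 85 mm and grips with 20 to 120 N. Pads are 22 mm wide; open, the fingers measure 114 mm over their backs; the gripper's body (76 mm by 85 mm) begins 54 mm behind the grasp point. The pads swing forward as they close: fully open they stand 13 mm farther back than shut.
Start: joints at [-1.516, 0.527, 1.433, -0, 1.181, -0.178], TCP at [0.145, -0.608, 0.231] pointing down, gripper open.
Joint ranges: [-3.08, 3.08], [-0.75, 2.2], [0.22, 2.44], [-1.43, 4.57], [0, 2.65], [-2.85, 2.85]. Speed limits (rad/s): [2.79, 2.79, 3.14, 3.14, 3.14, 3.14].

INTERFACE

Orientations are given as a unit quaternion [x, y, z, w].
In Python, from station import manip gives the robot as it stands.
- The arm moves only by the tool send_rows, never from a script. Its argument "steps" is a list that holds one entry, the list of rows, each a list of 5 numbers: the closure, from 0 (fully open) to 1 (shut), then the shift along the world's x, y, z in m, then the turn about the world's z in rad. A call has 1 to 8 rows; each row is the pose to reach, as a shift and turn from the pose commanded when the call began; what a row does not reach only later rows make up. A row lasts 1/8 s, in which the tool goes at most 62.5 mm and 10.7 degrees, less where a joint would pass 70% of its speed; a pose out of reach is approached as far as the arm can. A call with a gripper value outside its range is refused whole. The fingers move at their own pace and stop on an object; "grip_force" is the grip in N (left out, the last holds). Time passes only in rows, so rows that repeat a pose let the fingers close. It gives the time, the measured TCP pose, the force and the opening at its end, in the units of the state.
- manip.sense(): the state, without advancing time (a new reading comes with each control period).
- manip.snapshot(name): name is "side" or "top"; returns the picture (400x640x3 uint8, red, green, blue); there is no depth.
- manip.camera_params(name): a dict with "fx", "fy", "cx", "cy" (pixels), "T" (4x4, takes a point from camera to world coordinates). Camera axes: x right, y down, z forward; pixel columns grow to the right and rows downward; lengths in m; the calibration is good to about 2 mm. A picture is of the moment at which its call begins. camera_params takes no time and is no camera call.
- manip.sign_off(): hands the job in, once; it reports no verdict.
The state is a dict: "t": time; "q": joint angles; "qd": joint speeds; "tau": joint torques, N m; "tcp_pos": TCP position; "tool_rot": TCP orientation; "force": force on the tool from outside, world axes, zero at the start; "ft_torque": the same for the moment, N m; "finger_gap": opening from 0.0 (shut) to 1.0 (fully open).
Only numpy, scipy, OpenCV 4.12 (cv2) and the standard library are available. Lean on these libraries where they do the work, as an engineer would, in place of code of your own. Each camera call takes 0.05 s, during which the arm holds its last target.

## Working session

There is one attempt and no reset: what is moved stays moved. The work goes in short steps, Python scripts to look and compute and a tool call to move; the robot and the scene stay as the last step left them, time stands still between calls to the robot, and variables do not carry over. Pictures are saved under pics/ and viewed, and the job is handed in when it is done.

Besides the shell and the picture viewer there is one more tool, called as name(argument=value, ...), one argument or row to a line, values as JSON. send_rows: Moves the arm, as the interface text tells. Its arguments: {"type":"object","properties":{"steps":{"type":"array","items":{"type":"array","items":{"type":"array","items":{"type":"number"}}}},"grip_force":{"type":"number"}},"required":["steps"]}

```bash
ls; mkdir -p pics; python3 - <<'E'
from station import manip
import cv2
print(manip.sense())
for n in("side","top"):
    cv2.imwrite(f"pics/{n}0.png",manip.snapshot(n)[:,:,::-1]); print(n,manip.camera_params(n))
print(manip.grasp_offset)
E
```

```text
pics
{'t': 0.0, 'q': array([-1.51550724e+00,  5.28459436e-01,  1.43389654e+00,  2.96953343e-05,
        1.18136892e+00, -1.78508637e-01]), 'qd': array([ 0.00229562, -0.00029641, -0.00031718,  0.00093308,  0.00154826,
        0.00087324]), 'tau': array([ 2.12421410e-04, -4.42351127e+01, -1.78021538e+01, -2.02311285e-04,
        8.60052678e-03,  9.51575117e-06]), 'tcp_pos': array([ 0.14478803, -0.60727601,  0.23033957]), 'tool_rot': array([ 0.43884534,  0.55539311, -0.43770274,  0.55440921]), 'force': array([-0.11414649,  0.99399967,  0.27545111]), 'ft_torque': array([ 0.01072811,  0.01440942, -0.00993515]), 'finger_gap': 0.9998162977609444}
side {'fx': 397.34146110086226, 'fy': 397.34146110086226, 'cx': 322.8040760391593, 'cy': 199.23197828935915, 'T': array([[-0.94839013, -0.21493992,  0.23314585,  0.2401208 ],
       [-0.31685366,  0.61300432, -0.72376063,  0.91842023],
       [ 0.01264563, -0.76028056, -0.64947175,  0.82806365],
       [ 0.        ,  0.        ,  0.        ,  1.        ]])}
top {'fx': 487.0578367290435, 'fy': 487.0578367290435, 'cx': 318.71619892311764, 'cy': 199.9781376919608, 'T': array([[-0.01116266, -0.98044915,  0.19645574,  0.24584023],
       [-0.99990571,  0.01251624,  0.00564979,  0.08195823],
       [-0.00799822, -0.19637415, -0.98049642,  1.53594536],
       [ 0.        ,  0.        ,  0.        ,  1.        ]])}
0.0187
```

View pics/side0.png

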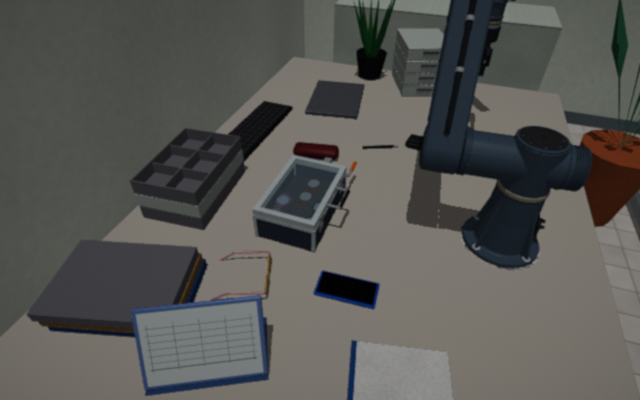

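View pics/top0.png

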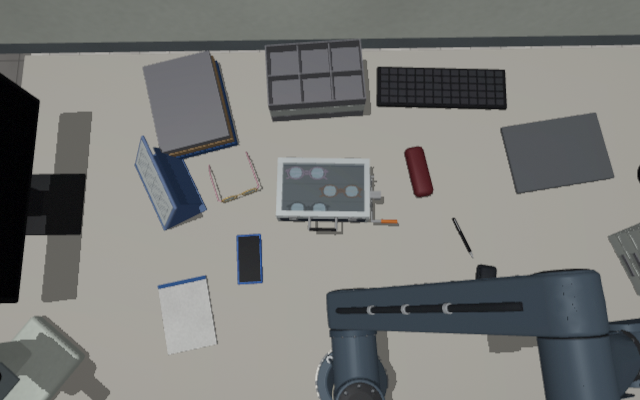

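The side view shows the shut case around (300,200), with its handle near (340,210) and the orange grip at (352,167). In the top view the lid spans about (277–370, 157–220), with the handle near (323,228) and the orange grip at (388,221). I'll zoom in next.

```bash
python3 - <<'E'
import cv2
a=cv2.imread("pics/top0.png")[145:245,260:410]; cv2.imwrite("pics/topz.png",cv2.resize(a,None,fx=5.3,fy=5.3,interpolation=cv2.INTER_CUBIC))
a=cv2.imread("pics/side0.png")[140:260,240:380]; cv2.imwrite("pics/sidez.png",cv2.resize(a,None,fx=5,fy=5,interpolation=cv2.INTER_CUBIC))
E
```

```text
(no output)
```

View pics/topz.png

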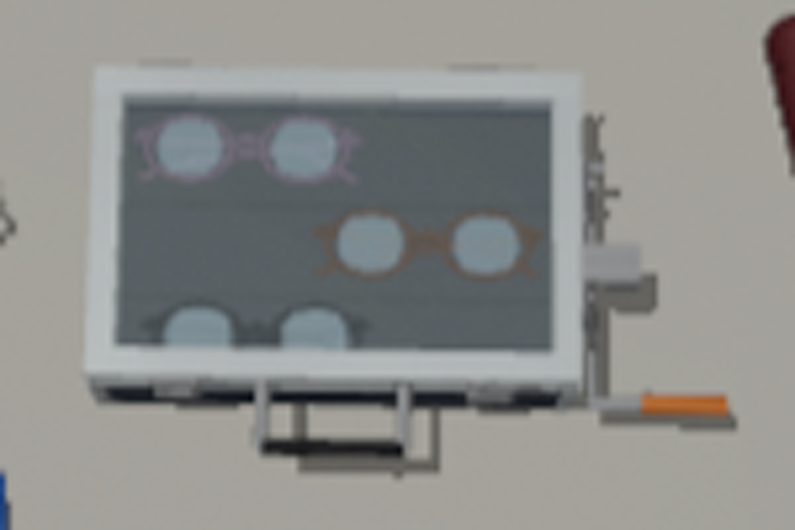

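View pics/sidez.png

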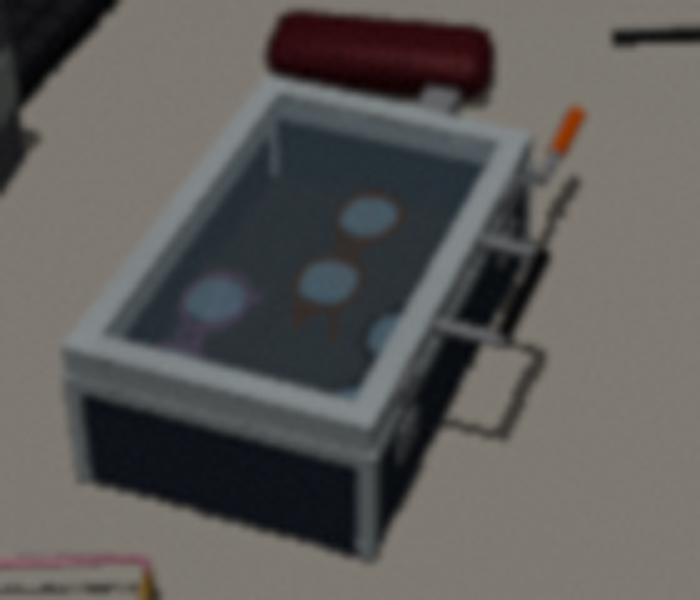

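```bash
cat > h.py <<'E'
import numpy as np
from station import manip
def proj(n,P):
    c=manip.camera_params(n);T=np.linalg.inv(c["T"]);p=np.atleast_2d(P)@T[:3,:3].T+T[:3,3]
    return np.c_[c["fx"]*p[:,0]/p[:,2]+c["cx"],c["fy"]*p[:,1]/p[:,2]+c["cy"]]
def ray(n,uv,z):
    c=manip.camera_params(n);d=np.array([(uv[0]-c["cx"])/c["fx"],(uv[1]-c["cy"])/c["fy"],1.]);T=c["T"]
    d=T[:3,:3]@d;o=T[:3,3];return o+d*(z-o[2])/d[2]
def c2w(p,pose):
    p=np.atleast_2d(p);x,y,t=pose;c,s=np.cos(t),np.sin(t)
    return np.c_[x+c*p[:,0]-s*p[:,1],y+s*p[:,0]+c*p[:,1],p[:,2]]
def lidpt(r,h,y,a): # distance along lid, outward, case y
    return np.array([0.09-(r*np.cos(a)-h*np.sin(a)),y,0.085+r*np.sin(a)+h*np.cos(a)])
E
cat > fit.py <<'E'
from h import *
from scipy.optimize import least_squares
f=lambda p,s,o:(np.array(p,float)+.5)/s-.5+np.array(o)
top=[f(p,5.3,(260,145)) for p in [(95,67),(582,72),(580,378),(85,373),(262,447),(405,449)]]
P=np.array([[.09,.14,.105],[.09,-.14,.105],[-.09,-.14,.105],[-.09,.14,.105],[-.128,.040,.095],[-.128,-.04,.095]])
sd=[f(p,5,(240,140)) for p in [(65,347),(360,420),(528,130),(272,80)]]
Q=P[[0,3,2,1]]
def res(x,both=True):
    r=(proj("top",c2w(P,x))-top).ravel()
    return np.r_[r,(proj("side",c2w(Q,x))-sd).ravel()] if both else r
for b in(False,True):
    s=least_squares(lambda x:res(x,b),[.5,.06,0]); print(s.x,np.round(s.fun.reshape(-1,2),1).tolist())
for p in [(643,404),(729,405)]:
    uv=f(p,5.3,(260,145))
    for z in(.055,.07,.078): 
        w=ray("top",uv,z);x,y,t=s.x;c,sn=np.cos(t),np.sin(t);d=w[:2]-[x,y];print(z,w,[c*d[0]+sn*d[1],-sn*d[0]+c*d[1]])
E
python3 fit.py
```

```text
[ 0.57436188  0.07708428 -0.02508975] [[-0.1, -0.2], [-0.2, -0.1], [0.6, 0.5], [-0.1, 0.2], [-0.1, -0.2], [-0.2, -0.2]]
[ 0.57517323  0.07658862 -0.03021223] [[0.2, -0.7], [0.1, -0.2], [0.6, 0.4], [-0.0, -0.3], [-0.1, -0.5], [-0.3, -0.4], [-0.8, -0.4], [2.0, 1.6], [1.0, 0.7], [-1.1, -1.1]]
0.055 [ 0.47484247 -0.0998174   0.055     ] [np.float64(-0.0949561677848211), np.float64(-0.1793562645372894)]
0.07 [ 0.47252298 -0.09797625  0.07      ] [np.float64(-0.097330212949884), np.float64(-0.1775860265028438)]
0.078 [ 0.47128592 -0.09699431  0.078     ] [np.float64(-0.09859637037125088), np.float64(-0.1766418995511395)]
0.055 [ 0.47363908 -0.14956561  0.055     ] [np.float64(-0.0946562238778764), np.float64(-0.22911812362460307)]
0.07 [ 0.47133179 -0.14722058  0.07      ] [np.float64(-0.09703330707441088), np.float64(-0.22684386436988654)]
0.078 [ 0.47010123 -0.1459699   0.078     ] [np.float64(-0.09830108477922923), np.float64(-0.22563092610070443)]
```

```bash
cat > plan.py <<'E'
from h import *
from scipy.spatial.transform import Rotation as R
s=manip.sense(); r=R.from_quat(s["tool_rot"]).as_matrix(); print("t",s["t"],"tcp",s["tcp_pos"],"x",r[:,0],"jaw",r[:,2],"yawjaw",np.arctan2(r[1,2],r[0,2]))
pose=np.array([.5745,.077,-.026])
for a in (0,.3,.6,.9,1.1,1.2,1.3,1.4,1.5,1.6,1.71): 
    w=c2w(lidpt(.218,.010,0,a),pose)[0]; print(a,"handle",w.round(4),"tcpz",(w[2]-.0187).round(4))
for a in (0,.05,.1,.15,.2):
    P=np.array([[.034-.13*np.cos(a),y,.055+.13*np.sin(a)] for y in(-.177,-.227)]); w=c2w(P,pose); print(a,w.round(3).tolist(),((proj("top",w)-[260,145])*5.3).round(),((proj("side",w)-[240,140])*5).round())
E
python3 plan.py
```

```text
t 0.1 tcp [ 0.14476977 -0.60734109  0.23042918] x [-9.53453028e-05  1.94831872e-03 -9.99998097e-01] jaw [ 0.23156694 -0.97281708 -0.00191744] yawjaw -1.3371077908750946
0 handle [0.4465 0.0803 0.095 ] tcpz 0.0763
0.3 handle [0.4592 0.08   0.159 ] tcpz 0.1403
0.6 handle [0.4903 0.0792 0.2163] tcpz 0.1976
0.9 handle [0.5368 0.078  0.262 ] tcpz 0.2433
1.1 handle [0.5745 0.077  0.2838] tcpz 0.2651
1.2 handle [0.5948 0.0765 0.2918] tcpz 0.2731
1.3 handle [0.6158 0.0759 0.2977] tcpz 0.279
1.4 handle [0.6373 0.0754 0.3015] tcpz 0.2828
1.5 handle [0.659  0.0748 0.3032] tcpz 0.2845
1.6 handle [0.6808 0.0742 0.3026] tcpz 0.2839
1.71 handle [0.7046 0.0736 0.2995] tcpz 0.2808
0 [[0.474, -0.097, 0.055], [0.473, -0.147, 0.055]] [[637. 403.]
 [723. 405.]] [[553. 165.]
 [575. 123.]]
0.05 [[0.474, -0.097, 0.061], [0.473, -0.147, 0.061]] [[638. 401.]
 [725. 403.]] [[553. 157.]
 [575. 115.]]
0.1 [[0.475, -0.097, 0.068], [0.473, -0.147, 0.068]] [[639. 399.]
 [727. 400.]] [[553. 149.]
 [575. 107.]]
0.15 [[0.475, -0.097, 0.074], [0.474, -0.147, 0.074]] [[641. 396.]
 [728. 397.]] [[553. 140.]
 [575.  99.]]
0.2 [[0.477, -0.098, 0.081], [0.475, -0.147, 0.081]] [[642. 392.]
 [730. 393.]] [[551. 132.]
 [574.  90.]]
```

send_rows(
  steps=[
    [[0.6,0.04,0.04,0.01,0.16],[0.6,0.08,0.08,0.02,0.32],[0.6,0.12,0.12,0.03,0.48],[0.6,0.16,0.16,0.03,0.64],[0.6,0.2,0.2,0.03,0.8],[0.6,0.24,0.24,0.03,0.96],[0.6,0.28,0.28,0.03,1.12],[0.6,0.3,0.32,0.03,1.311]],
  ],
  grip_force=30,
)

```text
t: 1.1
tcp_pos: [0.4465, -0.2864, 0.261]
tool_rot: [0.008, 0.707, -0.008, 0.707]
force: [0.2, -0.8, 0.7]
finger_gap: 0.399
```

send_rows(
  steps=[
    [[0.6,0.0,0.05,0,0],[0.6,0.0,0.105,0,0],[0.6,0.001,0.16,0,0],[0.6,0.0015,0.215,0,0],[0.6,0.0017,0.27,-0.02,0],[0.6,0.0017,0.325,-0.05,0],[0.6,0.0017,0.3676,-0.08,0],[0.6,0.0017,0.3676,-0.1,0]],
  ],
)

```text
t: 2.1
tcp_pos: [0.445, 0.0825, 0.1599]
tool_rot: [0.009, 0.708, -0.008, 0.706]
force: [0.5, -0.7, 0.9]
finger_gap: 0.403
```

```bash
python3 - <<'E'
from h import *
import cv2
s=manip.sense();print(s["t"],s["tcp_pos"],s["q"],s["force"],s["finger_gap"])
a=manip.snapshot("side")[:,:,::-1][140:260,240:400]; cv2.imwrite("pics/s1.png",cv2.resize(a,None,fx=5,fy=5,interpolation=cv2.INTER_CUBIC))
E
```

```text
2.1 [0.44499132 0.08249399 0.15991529] [-6.47920641e-02  4.17627635e-01  1.92545041e+00  6.22562819e-04
  8.01006597e-01 -4.07280614e-02] [ 0.54947015 -0.71334304  0.85215806] 0.4031120124455439
```

View pics/s1.png

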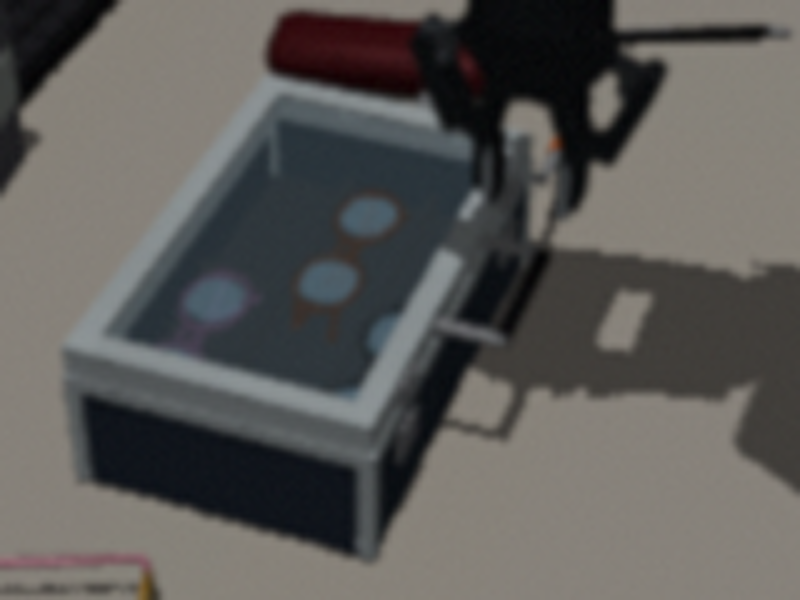

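send_rows(
  steps=[
    [[0.6,0.0,0,-0.02,0],[0.6,0,0,-0.045,0],[0.6,0,0,-0.07,0],[0.6,0,0,-0.084,0],[0.6,0,0,-0.084,0],[0.6,0,0,-0.084,0]],
  ],
)

```text
t: 2.9
tcp_pos: [0.447, 0.0794, 0.0778]
tool_rot: [0.011, 0.707, -0.011, 0.707]
force: [-0.3, -0.4, -0.6]
finger_gap: 0.401
```

```bash
python3 - <<'E'
from h import *
import cv2
s=manip.sense();print(s["t"],s["tcp_pos"],s["force"],s["finger_gap"])
for n,c in(("side",(140,260,240,400)),("top",(145,245,260,410))):
  a=manip.snapshot(n)[:,:,::-1][c[0]:c[1],c[2]:c[3]]; cv2.imwrite(f"pics/{n}2.png",cv2.resize(a,None,fx=5,fy=5,interpolation=cv2.INTER_CUBIC))
E
```

```text
2.9 [0.44702578 0.07936555 0.07783483] [-0.31047255 -0.44800029 -0.55453817] 0.40106763602214435
```

View pics/side2.png

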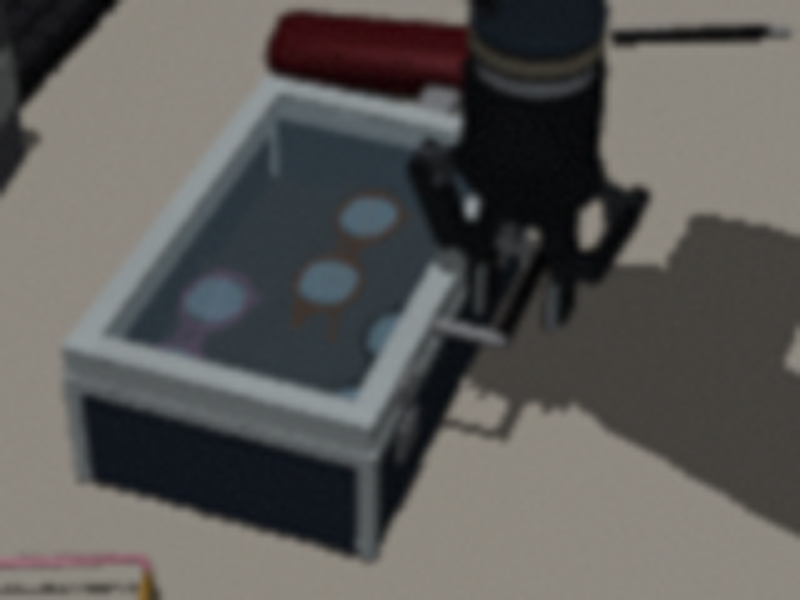

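View pics/top2.png

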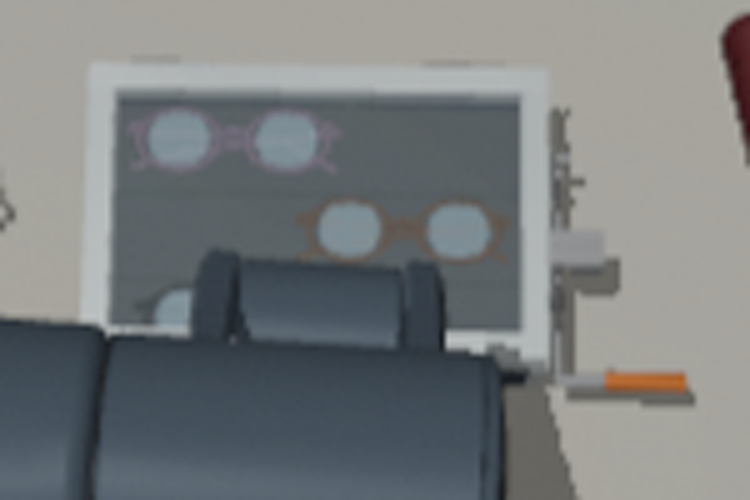

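The side view shows the fingers at about (478,290) and (555,300), straddling the bar in the gap, and nothing reads as touching. Next I close on the bar.

send_rows(
  steps=[
    [[1,0,0,0,0],[1,0,0,0,0],[1,0,0,0,0],[1,0,0,0,0]],
  ],
  grip_force=30,
)

```text
t: 3.5
tcp_pos: [0.4455, 0.0797, 0.0778]
tool_rot: [0.01, 0.708, -0.01, 0.706]
force: [-2.9, -0.1, 5.4]
finger_gap: 0.103
```

```bash
python3 - <<'E'
from h import *
pose=np.array([.5745,.077,-.026])
H=lambda a:c2w(lidpt(.218,.010,0,a),pose)[0]
def tab(a0,A): print([[1]+[round(float(v),4) for v in H(a)-H(a0)]+[0] for a in A])
tab(0,np.linspace(0,.64,9)[1:]);tab(.64,np.linspace(.64,1.28,9)[1:]);tab(1.28,np.r_[np.linspace(1.28,1.715,8)[1:],1.715])
E
```

```text
[[1, 0.0015, -0.0, 0.0174, 0], [1, 0.0044, -0.0001, 0.0346, 0], [1, 0.0086, -0.0002, 0.0515, 0], [1, 0.0142, -0.0004, 0.0681, 0], [1, 0.0211, -0.0005, 0.0841, 0], [1, 0.0292, -0.0008, 0.0995, 0], [1, 0.0386, -0.001, 0.1143, 0], [1, 0.0491, -0.0013, 0.1282, 0]]
[[1, 0.0116, -0.0003, 0.0131, 0], [1, 0.0242, -0.0006, 0.0251, 0], [1, 0.0377, -0.001, 0.0362, 0], [1, 0.052, -0.0014, 0.0461, 0], [1, 0.0671, -0.0017, 0.0549, 0], [1, 0.0829, -0.0022, 0.0624, 0], [1, 0.0992, -0.0026, 0.0686, 0], [1, 0.1159, -0.003, 0.0735, 0]]
[[1, 0.0132, -0.0003, 0.0029, 0], [1, 0.0266, -0.0007, 0.0049, 0], [1, 0.0401, -0.001, 0.0061, 0], [1, 0.0537, -0.0014, 0.0065, 0], [1, 0.0672, -0.0017, 0.006, 0], [1, 0.0807, -0.0021, 0.0047, 0], [1, 0.0941, -0.0024, 0.0026, 0], [1, 0.0941, -0.0024, 0.0026, 0]]
```

send_rows(
  steps=[
    [[1,0.0015,0,0.0174,0],[1,0.0044,0,0.0346,0],[1,0.0086,0,0.0515,0],[1,0.0142,0,0.068,0],[1,0.021,-0.0005,0.084,0],[1,0.029,-0.001,0.0995,0],[1,0.0386,-0.001,0.1143,0],[1,0.049,-0.001,0.128,0]],
  ],
)

```text
t: 4.5
tcp_pos: [0.4913, 0.0785, 0.2049]
tool_rot: [0.01, 0.71, -0.01, 0.704]
force: [-4.4, -2.2, -0.3]
finger_gap: 0.104
```

send_rows(
  steps=[
    [[1,0.0116,0,0.0131,0],[1,0.0242,-0.0005,0.0251,0],[1,0.0377,-0.001,0.0362,0],[1,0.052,-0.001,0.0461,0],[1,0.067,-0.002,0.055,0],[1,0.083,-0.002,0.0624,0],[1,0.099,-0.003,0.0686,0],[1,0.116,-0.003,0.0735,0]],
  ],
)

```text
t: 5.5
tcp_pos: [0.611, 0.0753, 0.2809]
tool_rot: [0.01, 0.707, -0.011, 0.707]
force: [-2.7, -1.5, 5.8]
finger_gap: 0.106
```

send_rows(
  steps=[
    [[1,0.0132,0,0.0029,0],[1,0.0266,-0.0005,0.0049,0],[1,0.04,-0.001,0.0061,0],[1,0.0537,-0.0015,0.0065,0],[1,0.067,-0.002,0.006,0],[1,0.08,-0.002,0.0047,0],[1,0.087,-0.0025,0.004,0],[1,0.0905,-0.0025,0.0035,0]],
  ],
)

```text
t: 6.5
tcp_pos: [0.7024, 0.0729, 0.2819]
tool_rot: [0.01, 0.707, -0.011, 0.707]
force: [-0.9, -1.7, 2.1]
finger_gap: 0.102
```

send_rows(
  steps=[
    [[1,0.002,0,-0.0005,0],[1,0.004,0,-0.001,0],[1,0.004,0,-0.001,0]],
  ],
)

```text
t: 6.88
tcp_pos: [0.7035, 0.0729, 0.2817]
tool_rot: [0.01, 0.709, -0.011, 0.705]
force: [-5.0, -2.1, 5.8]
finger_gap: 0.101
```

```bash
python3 - <<'E'
from h import *
import cv2
s=manip.sense();print(s["t"],s["tcp_pos"],s["force"],s["finger_gap"])
for n,c in(("side",(90,250,220,420)),("top",(80,240,240,440))):
  a=manip.snapshot(n)[:,:,::-1][c[0]:c[1],c[2]:c[3]]; cv2.imwrite(f"pics/{n}3.png",cv2.resize(a,None,fx=3.75,fy=3.75,interpolation=cv2.INTER_CUBIC))
E
```

```text
6.875 [0.7035257  0.07289626 0.2816587 ] [-5.02756748 -2.14620571  5.76294872] 0.10089266102032346
```

View pics/side3.png

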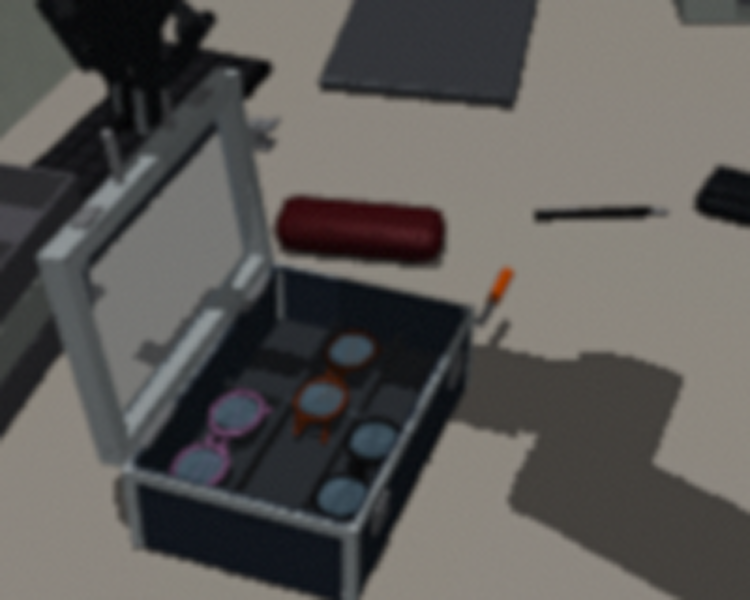

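View pics/top3.png

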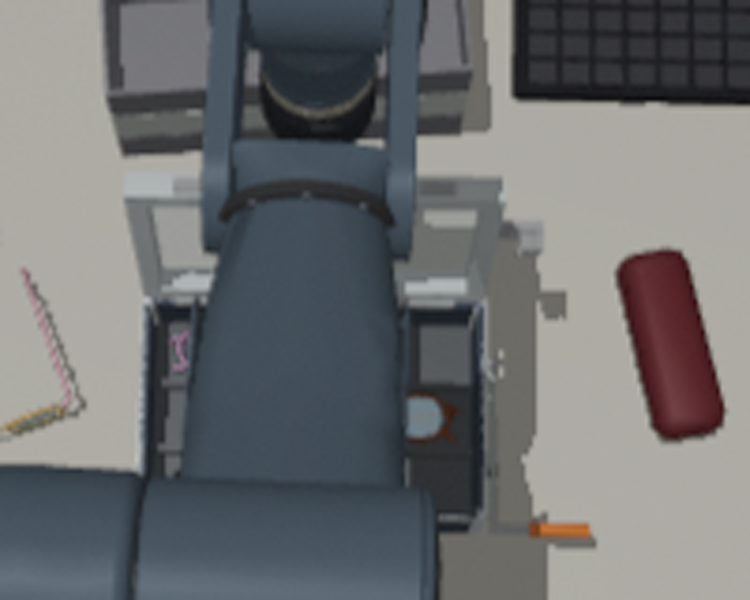

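The lid is against its stop: the force reads -5 N in x and the tool stalls at 0.7035. Release it and rise.

send_rows(
  steps=[
    [[0.8,-0.002,0,0,0],[0.6,-0.002,0,0,0],[0.6,-0.002,0,0,0],[0.6,-0.002,0,0.02,0],[0.6,-0.002,0,0.045,0],[0.6,-0.002,0,0.06,0]],
  ],
)

```text
t: 7.72
tcp_pos: [0.7046, 0.0733, 0.3426]
tool_rot: [0.01, 0.706, -0.01, 0.708]
force: [-0.3, 0.3, 0.3]
finger_gap: 0.401
```

```bash
python3 - <<'E'
from h import *
pose=np.array([.5745,.077,-.026])
S=lambda a:c2w([.034-.13*np.cos(a),-.207,.055+.13*np.sin(a)],pose)[0]
print(S(.08),S(1.644),manip.sense()["tcp_pos"])
def tab(a0,A): print([[1]+[round(float(v),4) for v in S(a)-S(a0)]+[0] for a in A])
tab(.08,np.linspace(.08,.88,9)[1:]);tab(.88,np.linspace(.88,1.66,9)[1:])
E
```

```text
[ 0.47356669 -0.12744513  0.06538891] [ 0.61261188 -0.13106112  0.18465183] [0.70459057 0.0733001  0.34258017]
[[1, 0.0017, -0.0, 0.0129, 0], [1, 0.0046, -0.0001, 0.0255, 0], [1, 0.0089, -0.0002, 0.0378, 0], [1, 0.0143, -0.0004, 0.0496, 0], [1, 0.0208, -0.0005, 0.0609, 0], [1, 0.0285, -0.0007, 0.0714, 0], [1, 0.0372, -0.001, 0.081, 0], [1, 0.0467, -0.0012, 0.0898, 0]]
[[1, 0.0101, -0.0003, 0.0076, 0], [1, 0.021, -0.0005, 0.0142, 0], [1, 0.0324, -0.0008, 0.0196, 0], [1, 0.0443, -0.0012, 0.024, 0], [1, 0.0566, -0.0015, 0.0271, 0], [1, 0.0691, -0.0018, 0.0291, 0], [1, 0.0817, -0.0021, 0.0298, 0], [1, 0.0944, -0.0025, 0.0293, 0]]
```

send_rows(
  steps=[
    [[0.6,-0.03,-0.04,0,0],[0.6,-0.07,-0.08,0,0],[0.6,-0.11,-0.12,0,0],[0.6,-0.15,-0.16,0,0],[0.6,-0.19,-0.2007,-0.01,0],[0.6,-0.231,-0.2007,-0.05,0],[0.6,-0.231,-0.2007,-0.1,0],[0.6,-0.231,-0.2007,-0.15,0]],
  ],
)

```text
t: 8.72
tcp_pos: [0.4729, -0.128, 0.1907]
tool_rot: [0.01, 0.706, -0.011, 0.708]
force: [1.5, -0.5, -0.0]
finger_gap: 0.402
```

```bash
python3 - <<'E'
from h import *
import cv2
s=manip.sense();print(s["t"],s["tcp_pos"],s["force"],s["finger_gap"])
for n,c in(("side",(90,250,220,420)),("top",(80,240,240,440))):
  a=manip.snapshot(n)[:,:,::-1][c[0]:c[1],c[2]:c[3]]; cv2.imwrite(f"pics/{n}4.png",cv2.resize(a,None,fx=3.75,fy=3.75,interpolation=cv2.INTER_CUBIC))
E
```

```text
8.725 [ 0.47292495 -0.12800597  0.1906975 ] [ 1.50143062 -0.47466085 -0.0222201 ] 0.4020087834449275
```

View pics/side4.png

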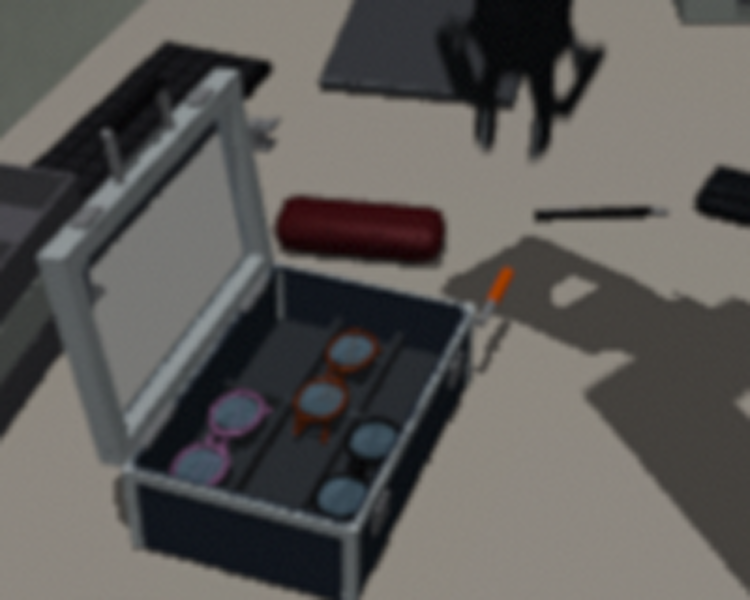

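View pics/top4.png

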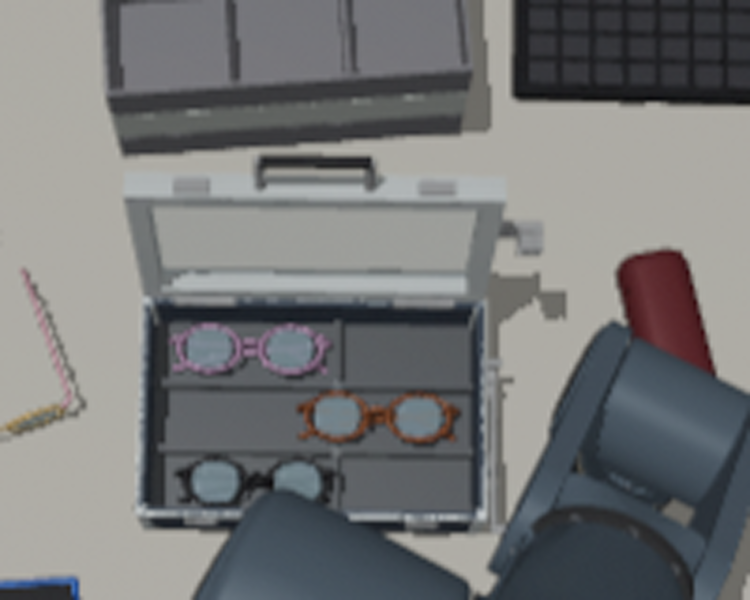

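The lid rests back unheld and the sleeve is still folded, at (500,285) in the side crop. I now descend on the sleeve and close.

send_rows(
  steps=[
    [[0.6,0.0005,0,-0.04,0],[0.6,0.0005,0,-0.08,0],[0.6,0.0005,0,-0.12,0],[0.6,0.0005,0,-0.145,0],[0.6,0.0005,0,-0.145,0],[1,0.0005,0,-0.145,0],[1,0.0005,0,-0.145,0],[1,0.0005,0,-0.145,0]],
  ],
)

```text
t: 9.82
tcp_pos: [0.4724, -0.1279, 0.0477]
tool_rot: [0.01, 0.708, -0.01, 0.706]
force: [-4.9, -3.7, -1.3]
finger_gap: 0.125
```

send_rows(
  steps=[
    [[1,0,0,0,0]],
  ],
)

```text
t: 9.95
tcp_pos: [0.4724, -0.1279, 0.0477]
tool_rot: [0.01, 0.708, -0.01, 0.706]
force: [-4.7, -2.4, -0.3]
finger_gap: 0.124
```

```bash
python3 - <<'E'
from h import *
import cv2
s=manip.sense();print(s["t"],s["tcp_pos"],s["force"],s["finger_gap"])
for n,c in(("side",(90,250,220,420)),):
  a=manip.snapshot(n)[:,:,::-1][c[0]:c[1],c[2]:c[3]]; cv2.imwrite(f"pics/{n}5.png",cv2.resize(a,None,fx=3.75,fy=3.75,interpolation=cv2.INTER_CUBIC))
E
```

```text
9.95 [ 0.47241693 -0.12792689  0.04773882] [-4.74020969 -2.36413916 -0.32940899] 0.1242724895821379
```

View pics/side5.png

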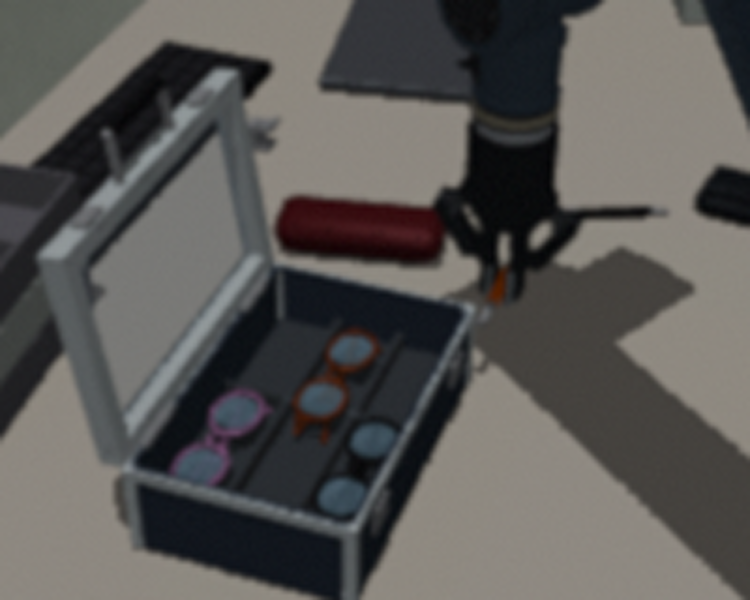

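The sleeve is gripped: the gap is 0.124, about 11 mm. Swing the stay up.

send_rows(
  steps=[
    [[1,0.0015,0,0.013,0],[1,0.0045,0,0.0255,0],[1,0.009,0,0.038,0],[1,0.0143,0,0.0496,0],[1,0.021,-0.0005,0.061,0],[1,0.0285,-0.0005,0.0714,0],[1,0.0372,-0.001,0.081,0],[1,0.0467,-0.001,0.09,0]],
  ],
)

```text
t: 11.0
tcp_pos: [0.5148, -0.1291, 0.1386]
tool_rot: [0.009, 0.711, -0.01, 0.703]
force: [-13.3, -5.5, 9.3]
finger_gap: 0.124
```

send_rows(
  steps=[
    [[1,0.01,0,0.0076,0],[1,0.021,-0.0005,0.0142,0],[1,0.0324,-0.001,0.0196,0],[1,0.0443,-0.001,0.024,0],[1,0.0566,-0.0015,0.0271,0],[1,0.069,-0.002,0.029,0],[1,0.0815,-0.002,0.0298,0],[1,0.09,-0.002,0.0295,0]],
  ],
)

```text
t: 12.0
tcp_pos: [0.6119, -0.1315, 0.1677]
tool_rot: [0.009, 0.706, -0.011, 0.708]
force: [-4.2, -3.0, 8.5]
finger_gap: 0.123
```

send_rows(
  steps=[
    [[1,0.002,0,0,0],[1,0.004,0,0,0],[1,0.005,0,0,0]],
  ],
)

```text
t: 12.38
tcp_pos: [0.6118, -0.1315, 0.1676]
tool_rot: [0.009, 0.71, -0.011, 0.704]
force: [-12.1, -4.2, 14.2]
finger_gap: 0.126
```

The tool stalls at x = 0.612 while the x force climbs to -12 N, so the stay is on its stop. Release it and rise.

send_rows(
  steps=[
    [[0.6,-0.003,0,0,0],[0.6,-0.004,0,0,0],[0.6,-0.004,0,0,0],[0.6,-0.004,0,0.03,0],[0.6,-0.004,0,0.07,0],[0.6,-0.004,0,0.12,0],[0.6,-0.004,0,0.17,0]],
  ],
)

```text
t: 13.25
tcp_pos: [0.6114, -0.1302, 0.3369]
tool_rot: [0.011, 0.707, -0.01, 0.707]
force: [1.0, -0.4, 0.4]
finger_gap: 0.399
```

```bash
python3 - <<'E'
from h import *
import cv2
s=manip.sense();print(s["t"],s["tcp_pos"],s["force"],s["finger_gap"])
for n,c in(("side",(90,250,220,420)),("top",(80,240,240,440))):
  im=manip.snapshot(n)[:,:,::-1]; cv2.imwrite(f"pics/{n}6f.png",im);a=im[c[0]:c[1],c[2]:c[3]]; cv2.imwrite(f"pics/{n}6.png",cv2.resize(a,None,fx=3.75,fy=3.75,interpolation=cv2.INTER_CUBIC))
E
```

```text
13.25 [ 0.6114097  -0.13023636  0.33685378] [ 0.98525015 -0.40992731  0.39373707] 0.3993772447095874
```

View pics/side6.png

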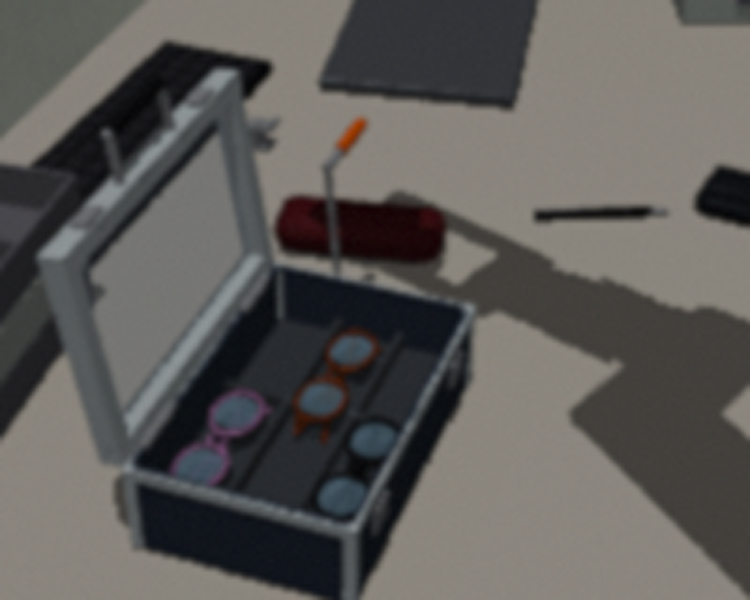

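View pics/top6.png

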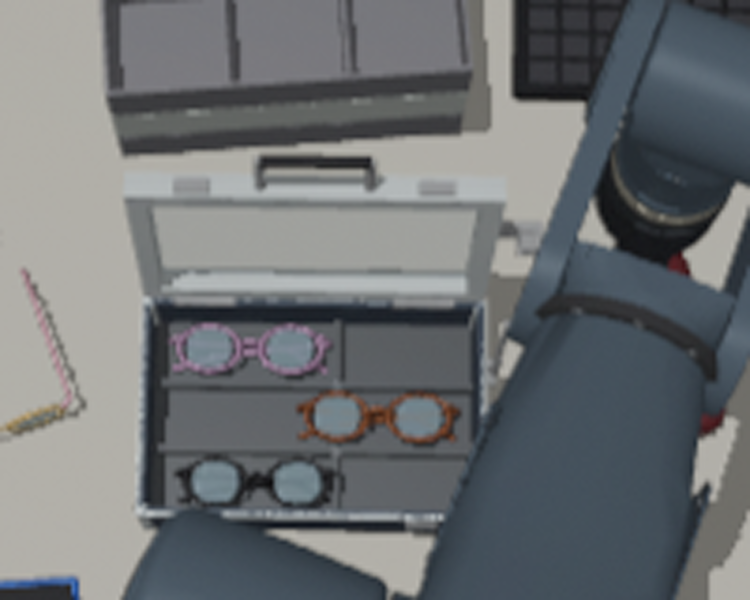

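The stay stands upright, with its grip at (352,135) in the side crop. The lid is still leaning back. I return to the handle.

send_rows(
  steps=[
    [[0.6,0.01,0.045,0.01,0],[0.6,0.03,0.09,0.01,0],[0.6,0.05,0.135,0.01,0],[0.6,0.07,0.18,0.01,0],[0.6,0.0925,0.204,0.01,0],[0.6,0.0925,0.204,0.0,0],[0.6,0.0925,0.204,-0.03,0],[0.6,0.0925,0.204,-0.055,0]],
  ],
)

```text
t: 14.35
tcp_pos: [0.7026, 0.0726, 0.2785]
tool_rot: [0.011, 0.708, -0.011, 0.706]
force: [-0.1, -0.7, -0.1]
finger_gap: 0.404
```

send_rows(
  steps=[
    [[0.6,0,0,0,0],[0.6,0,0,0,0],[1,0,0,0,0],[1,0,0,0,0],[1,0,0,0,0],[1,0,0,0,0]],
  ],
)

```text
t: 15.1
tcp_pos: [0.7037, 0.0732, 0.2824]
tool_rot: [0.01, 0.707, -0.011, 0.707]
force: [-4.3, -0.2, 5.7]
finger_gap: 0.104
```

```bash
python3 - <<'E'
from h import *
s=manip.sense();print(s["t"],s["tcp_pos"],s["force"],s["finger_gap"])
pose=np.array([.5745,.077,-.026])
H=lambda a:c2w(lidpt(.218,.010,0,a),pose)[0]
def tab(a0,A): print([[1]+[round(float(v),4) for v in H(a)-H(a0)]+[0] for a in A])
tab(1.71,np.linspace(1.71,1.43,9)[1:]);tab(1.43,np.linspace(1.43,1.19,9)[1:]);tab(1.19,np.linspace(1.19,1.07,7)[1:])
E
```

```text
15.1 [0.70367385 0.07318064 0.28241469] [-4.26090757 -0.17965322  5.66423651] 0.10437629714779177
[[1, -0.0075, 0.0002, 0.0013, 0], [1, -0.0151, 0.0004, 0.0023, 0], [1, -0.0227, 0.0006, 0.003, 0], [1, -0.0303, 0.0008, 0.0035, 0], [1, -0.0379, 0.001, 0.0037, 0], [1, -0.0456, 0.0012, 0.0037, 0], [1, -0.0532, 0.0014, 0.0033, 0], [1, -0.0608, 0.0016, 0.0027, 0]]
[[1, -0.0065, 0.0002, -0.0007, 0], [1, -0.013, 0.0003, -0.0016, 0], [1, -0.0194, 0.0005, -0.0027, 0], [1, -0.0258, 0.0007, -0.004, 0], [1, -0.0322, 0.0008, -0.0055, 0], [1, -0.0385, 0.001, -0.0072, 0], [1, -0.0448, 0.0012, -0.0091, 0], [1, -0.051, 0.0013, -0.0111, 0]]
[[1, -0.0041, 0.0001, -0.0015, 0], [1, -0.0082, 0.0002, -0.003, 0], [1, -0.0122, 0.0003, -0.0047, 0], [1, -0.0162, 0.0004, -0.0064, 0], [1, -0.0202, 0.0005, -0.0082, 0], [1, -0.0241, 0.0006, -0.0101, 0]]
```

send_rows(
  steps=[
    [[1,-0.0075,0,0.0013,0],[1,-0.015,0,0.0023,0],[1,-0.0227,0.0005,0.003,0],[1,-0.03,0.001,0.0035,0],[1,-0.038,0.001,0.0037,0],[1,-0.0456,0.001,0.0037,0],[1,-0.0532,0.0015,0.0033,0],[1,-0.0608,0.0015,0.0027,0]],
  ],
)

```text
t: 16.1
tcp_pos: [0.6425, 0.0748, 0.2839]
tool_rot: [0.01, 0.707, -0.011, 0.707]
force: [1.2, -0.4, 5.7]
finger_gap: 0.102
```

send_rows(
  steps=[
    [[1,-0.0065,0,-0.0007,0],[1,-0.013,0,-0.0016,0],[1,-0.0194,0.0005,-0.0027,0],[1,-0.0258,0.0005,-0.004,0],[1,-0.032,0.001,-0.0055,0],[1,-0.0385,0.001,-0.0072,0],[1,-0.0448,0.001,-0.009,0],[1,-0.051,0.001,-0.011,0]],
  ],
)

```text
t: 17.1
tcp_pos: [0.5912, 0.0762, 0.2716]
tool_rot: [0.011, 0.707, -0.01, 0.707]
force: [-0.3, -0.4, 0.1]
finger_gap: 0.098
```

```bash
python3 - <<'E'
from h import *
import cv2
s=manip.sense();print(s["t"],s["tcp_pos"],s["force"],s["finger_gap"])
for n,c in(("side",(90,250,220,420)),("top",(80,240,240,440))):
  im=manip.snapshot(n)[:,:,::-1]; cv2.imwrite(f"pics/{n}7f.png",im);a=im[c[0]:c[1],c[2]:c[3]]; cv2.imwrite(f"pics/{n}7.png",cv2.resize(a,None,fx=3.75,fy=3.75,interpolation=cv2.INTER_CUBIC))
E
```

```text
17.1 [0.59121288 0.07618004 0.2716337 ] [-0.26223011 -0.43438662  0.07643465] 0.09827338827488465
```

View pics/side7.png

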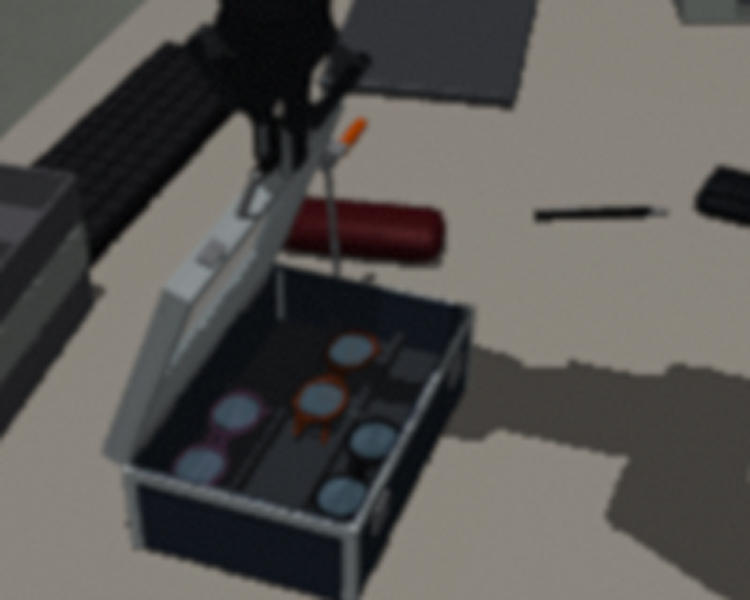

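View pics/top7.png

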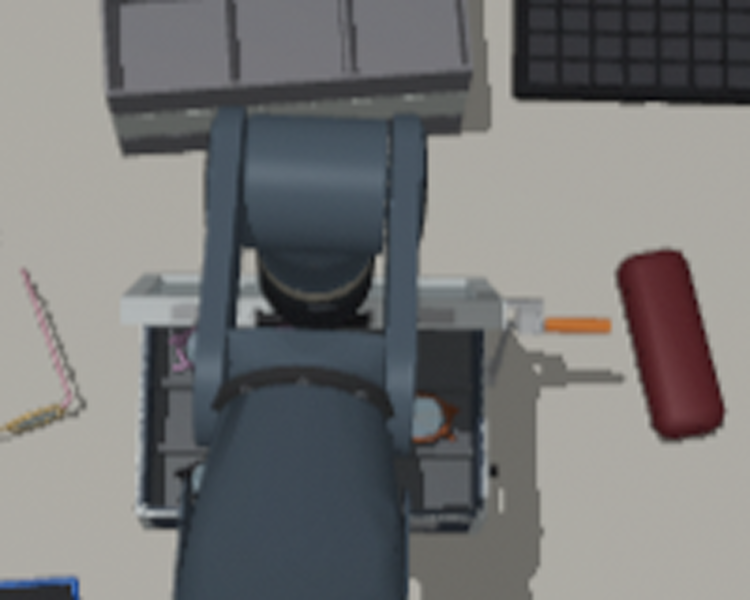

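The saddle is just above the pin: the orange sleeve at (578,325) lines up with the saddle at (530,315) in the top crop. Lower slowly, watching the force.

send_rows(
  steps=[
    [[1,-0.002,0,-0.0007,0],[1,-0.004,0,-0.0015,0],[1,-0.006,0,-0.0022,0],[1,-0.008,0,-0.003,0],[1,-0.01,0,-0.004,0],[1,-0.01,0,-0.004,0]],
  ],
)

```text
t: 17.95
tcp_pos: [0.5815, 0.0764, 0.2683]
tool_rot: [0.011, 0.707, -0.01, 0.707]
force: [1.1, 2.5, -2.1]
finger_gap: 0.104
```

send_rows(
  steps=[
    [[1,-0.001,0,-0.0004,0],[1,-0.002,0,-0.0008,0],[1,-0.003,0,-0.0013,0],[1,-0.004,0,-0.0017,0],[1,-0.004,0,-0.0017,0]],
  ],
)

```text
t: 18.58
tcp_pos: [0.578, 0.0764, 0.2668]
tool_rot: [0.011, 0.707, -0.01, 0.707]
force: [1.4, 5.6, -1.3]
finger_gap: 0.101
```

send_rows(
  steps=[
    [[1,-0.001,0.0005,-0.0005,0],[1,-0.002,0.0005,-0.001,0],[1,-0.003,0.0005,-0.0015,0],[1,-0.003,0.0005,-0.0015,0]],
  ],
)

```text
t: 19.08
tcp_pos: [0.5745, 0.0765, 0.2655]
tool_rot: [0.01, 0.707, -0.01, 0.707]
force: [-0.6, 4.6, 0.9]
finger_gap: 0.104
```

```bash
python3 - <<'E'
from h import *
import cv2
s=manip.sense();print(s["t"],s["tcp_pos"],s["force"],s["ft_torque"],s["finger_gap"])
for n,c in(("side",(90,190,270,370)),("top",(130,210,330,410))):
  im=manip.snapshot(n)[:,:,::-1]; cv2.imwrite(f"pics/{n}8f.png",im);a=im[c[0]:c[1],c[2]:c[3]]; cv2.imwrite(f"pics/{n}8.png",cv2.resize(a,None,fx=6,fy=6,interpolation=cv2.INTER_CUBIC))
E
```

```text
19.075 [0.57447509 0.07651354 0.26545901] [-0.6343134   4.5638969   0.93596372] [ 0.59089971 -0.05659995  0.06103121] 0.10352058172115293
```

View pics/side8.png

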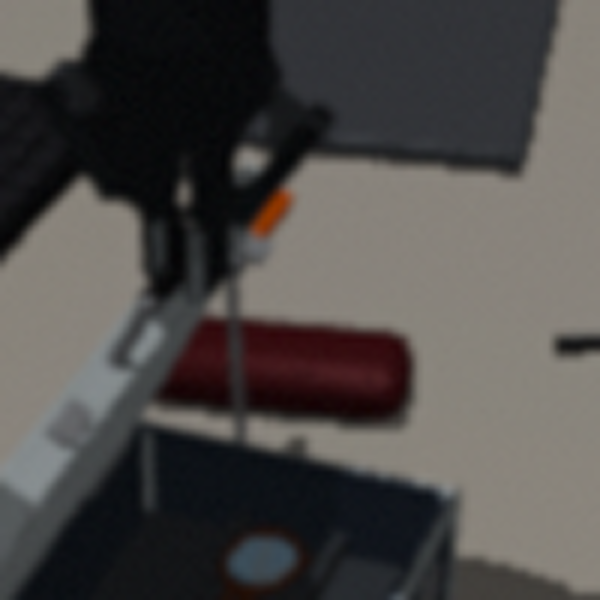

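View pics/top8.png

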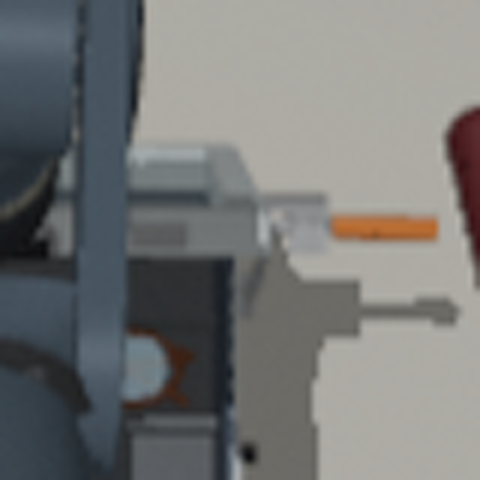

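send_rows(
  steps=[
    [[1,-0.001,0,-0.0005,0],[1,-0.002,0,-0.001,0],[1,-0.002,0,-0.001,0]],
  ],
)

```text
t: 19.55
tcp_pos: [0.5731, 0.0765, 0.2648]
tool_rot: [0.01, 0.707, -0.01, 0.707]
force: [-0.5, 3.6, 3.1]
finger_gap: 0.106
```

send_rows(
  steps=[
    [[1,-0.001,0,-0.0005,0],[1,-0.002,0,-0.001,0],[1,-0.002,0,-0.001,0]],
  ],
)

```text
t: 19.92
tcp_pos: [0.5724, 0.0766, 0.2644]
tool_rot: [0.011, 0.706, -0.01, 0.708]
force: [0.9, 5.7, 6.0]
finger_gap: 0.101
```

send_rows(
  steps=[
    [[1,-0.001,0,-0.0005,0],[1,-0.002,0,-0.001,0],[1,-0.002,0,-0.001,0]],
  ],
)

```text
t: 20.3
tcp_pos: [0.5717, 0.0766, 0.2641]
tool_rot: [0.011, 0.704, -0.01, 0.71]
force: [2.6, 5.2, 7.3]
finger_gap: 0.104
```

```bash
python3 - <<'E'
from h import *
import cv2
s=manip.sense();print(s["t"],s["tcp_pos"],s["force"],s["ft_torque"],s["finger_gap"])
pose=np.array([.5745,.077,-.026])
for n,c in(("side",(90,190,270,370)),("top",(130,210,330,410))):
  im=manip.snapshot(n)[:,:,::-1]; cv2.imwrite(f"pics/{n}9f.png",im);a=im[c[0]:c[1],c[2]:c[3]]; cv2.imwrite(f"pics/{n}9.png",cv2.resize(a,None,fx=6,fy=6,interpolation=cv2.INTER_CUBIC))
  for a in(1.614,1.644):
    print(n,a,((proj(n,c2w([[.034-.13*np.cos(a),y,.055+.13*np.sin(a)] for y in(-.165,-.177,-.227)],pose))-[c[2],c[0]]+.5)*6).round().tolist())
E
```

```text
20.3 [0.57173265 0.07660152 0.26412954] [2.55367534 5.17382362 7.25011125] [ 0.81495796 -0.55747115  0.0102382 ] 0.1035916815568781
side 1.614 [[243.0, 256.0], [252.0, 245.0], [286.0, 200.0]]
side 1.644 [[236.0, 255.0], [245.0, 244.0], [279.0, 199.0]]
top 1.614 [[307.0, 227.0], [333.0, 227.0], [437.0, 228.0]]
top 1.644 [[307.0, 219.0], [332.0, 219.0], [437.0, 220.0]]
```

View pics/side9.png

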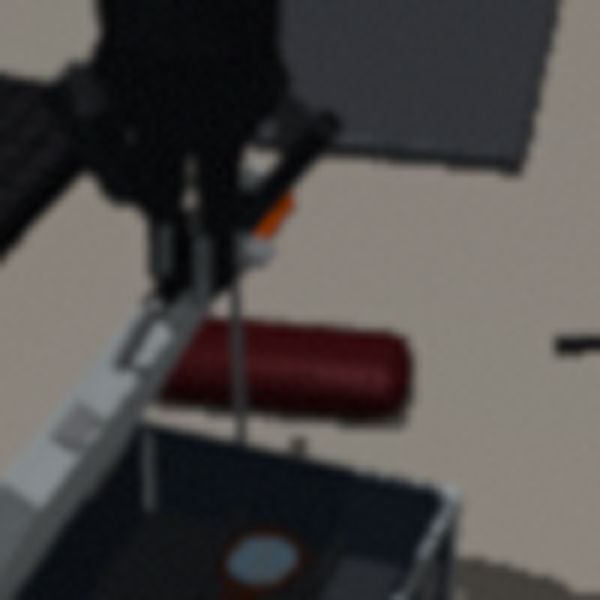

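View pics/top9.png

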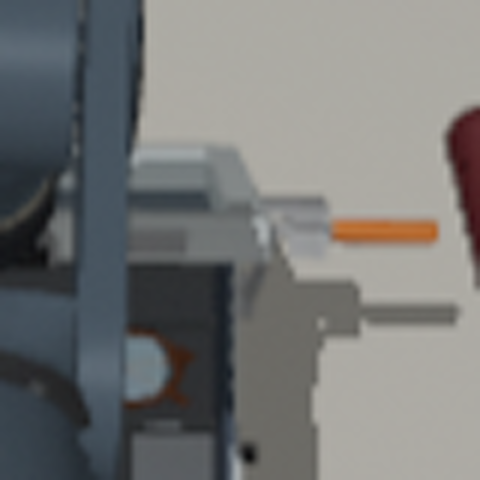

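The sleeve in the top crop has moved from row 220 to 231, so the seated pin has drawn the stay about 0.04 rad forward. The 7 N upward force means the lid rests on the stay. I ease the pressure off and then open.

send_rows(
  steps=[
    [[1,0.001,0,0.0005,0],[1,0.002,0,0.001,0],[1,0.003,0,0.0013,0],[1,0.003,0,0.0013,0]],
  ],
)

```text
t: 20.9
tcp_pos: [0.5727, 0.0765, 0.2646]
tool_rot: [0.011, 0.706, -0.01, 0.708]
force: [-0.2, 5.0, 6.8]
finger_gap: 0.101
```

send_rows(
  steps=[
    [[0.85,0,0,0,0],[0.75,0,0,0,0],[0.65,0,0,0,0],[0.62,0,0,0,0],[0.62,0,0,0,0]],
  ],
)

```text
t: 21.52
tcp_pos: [0.5719, 0.0763, 0.2635]
tool_rot: [0.01, 0.707, -0.011, 0.707]
force: [-0.4, -0.5, -0.2]
finger_gap: 0.378
```

```bash
python3 - <<'E'
from h import *
import cv2
s=manip.sense();print(s["t"],s["tcp_pos"],s["force"],s["ft_torque"],s["finger_gap"])
for n,c in(("side",(90,190,270,370)),("top",(130,210,330,410))):
  im=manip.snapshot(n)[:,:,::-1]; a=im[c[0]:c[1],c[2]:c[3]]; cv2.imwrite(f"pics/{n}10.png",cv2.resize(a,None,fx=6,fy=6,interpolation=cv2.INTER_CUBIC))
E
```

```text
21.525 [0.57185903 0.07627709 0.26348021] [-0.43892901 -0.4658556  -0.16707733] [-0.00181703 -0.00192332 -0.01344034] 0.3783544482249442
```

View pics/side10.png

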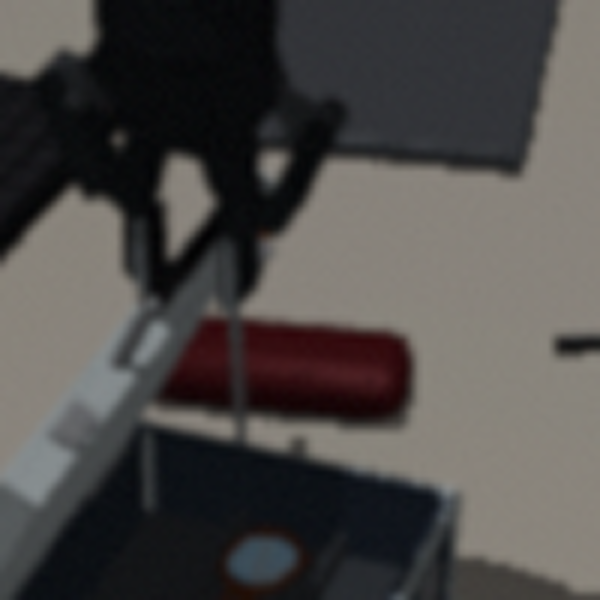

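View pics/top10.png

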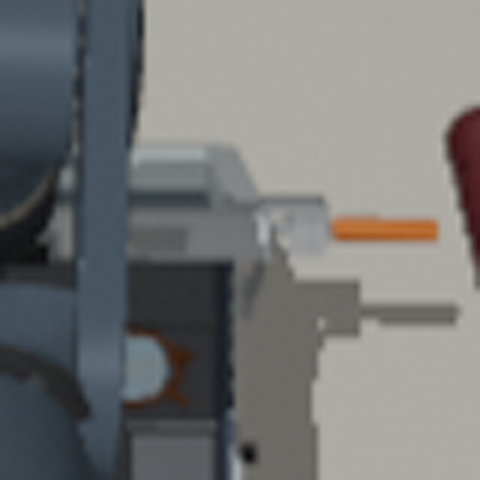

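The fingers are open and the force reads zero. The lid holds on the stay, with the sleeve at row 230 in the top crop. Rise straight up and back away.

send_rows(
  steps=[
    [[0.62,0,0,0.015,0],[0.62,0,0,0.04,0],[0.62,0,0,0.08,0],[0.62,0,0,0.12,0],[0.62,-0.04,0,0.13,0],[0.62,-0.09,0,0.13,0],[0.62,-0.13,0,0.13,0],[0.62,-0.13,0,0.13,0]],
  ],
)

```text
t: 22.62
tcp_pos: [0.4393, 0.0768, 0.3951]
tool_rot: [0.01, 0.707, -0.01, 0.707]
force: [0.2, 0.5, 0.1]
finger_gap: 0.377
```

```bash
python3 - <<'E'
from h import *
import cv2
s=manip.sense();print(s["t"],s["tcp_pos"],s["force"],s["finger_gap"])
pose=np.array([.5745,.077,-.026])
for n,c in(("side",(100,260,240,400)),("top",(110,240,260,420))):
  im=manip.snapshot(n)[:,:,::-1]; cv2.imwrite(f"pics/{n}11f.png",im);a=im[c[0]:c[1],c[2]:c[3]]; cv2.imwrite(f"pics/{n}11.png",cv2.resize(a,None,fx=3.75 if n=="side" else 4.6,fy=3.75 if n=="side" else 4.6,interpolation=cv2.INTER_CUBIC))
  k=3.75 if n=="side" else 4.6
  for a in(1.05,1.1,1.15):
    P=c2w([lidpt(.18,.0,.14,a),lidpt(.18,0,-.14,a),lidpt(.218,.01,.04,a),lidpt(.218,.01,-.04,a)],pose)
    print(n,a,((proj(n,P)-[c[2],c[0]]+.5)*k).round().tolist())
E
```

```text
22.625 [0.439349   0.07682379 0.39507112] [0.16026388 0.45915567 0.1277404 ] 0.37726267334608815
side 1.05 [[149.0, 287.0], [299.0, 85.0], [221.0, 162.0], [264.0, 106.0]]
side 1.1 [[137.0, 279.0], [290.0, 78.0], [208.0, 154.0], [251.0, 98.0]]
side 1.15 [[126.0, 272.0], [280.0, 72.0], [194.0, 145.0], [238.0, 90.0]]
top 1.05 [[57.0, 298.0], [527.0, 304.0], [223.0, 301.0], [361.0, 303.0]]
top 1.1 [[57.0, 284.0], [528.0, 289.0], [223.0, 283.0], [361.0, 285.0]]
top 1.15 [[57.0, 269.0], [529.0, 275.0], [223.0, 264.0], [362.0, 266.0]]
```

View pics/side11.png

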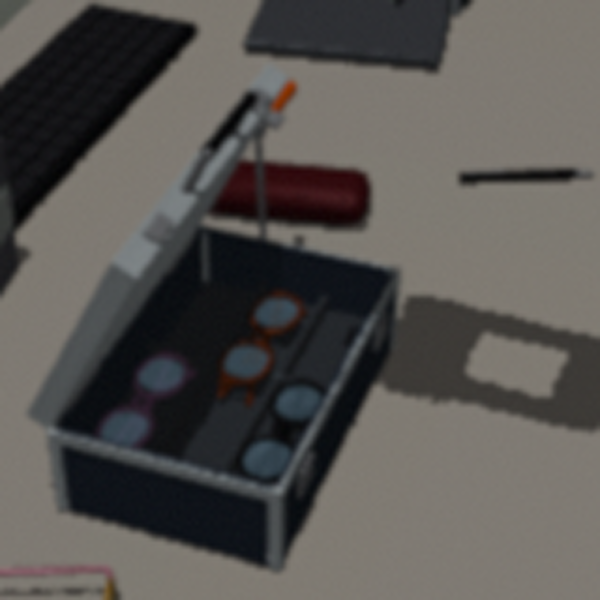

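View pics/top11.png

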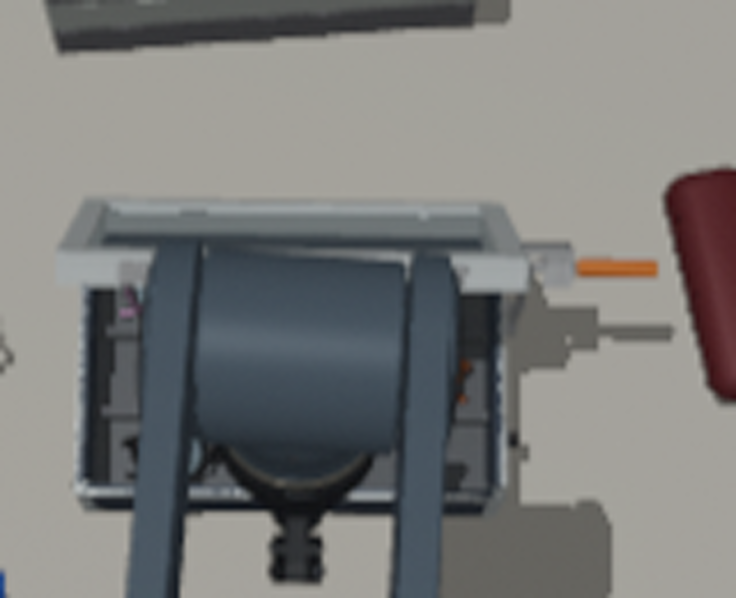

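The lid matches the predicted 1.10 rad overlay: handle near (207,152)–(252,97) in the side crop and front edge at about row 287 in the top crop. The pin is in the saddle. I check that nothing else moved, then hand in.

```bash
python3 - <<'E'
import cv2,numpy as np
for n,b in(("side",{"phone":(310,265,385,312),"specs_open":(205,245,275,302),"hard":(300,143,340,160),"pen":(355,140,400,152),"tablet":(130,290,272,395)}),("top",{"phone":(233,230,266,288),"specs_open":(205,148,264,205),"hard":(402,143,436,200),"pen":(448,212,476,262),"tablet":(132,132,206,230)})):
    A=cv2.imread(f"pics/{n}0.png").astype(int);B=cv2.imread(f"pics/{n}11f.png").astype(int)
    for k,(x0,y0,x1,y1) in b.items():
        d=abs(A-B)[y0:y1,x0:x1].max(2);print(n,k,(d>40).sum(),d.size)
E
python3 -c "
from station import manip
s=manip.sense();print(s['t'],s['force']);print(manip.sign_off())"
```

```text
side phone 0 3525
side specs_open 0 3990
side hard 57 680
side pen 0 540
side tablet 0 14910
top phone 0 1914
top specs_open 0 3363
top hard 15 1938
top pen 0 1400
top tablet 0 7252
22.725 [ 0.54129761 -0.39000886 -0.07225993]
the job is handed in; nothing more can be done
None
```

The case is open and propped, and I handed the job in at about 22.7 s of the 72 s limit.

**What I did:**
- I swung the lid back by its handle to the hinge stop, where it stayed leaning unheld.
- I flipped the stay up to its stop, confirmed by the tool stalling as the force rose.
- I brought the lid forward in the grip and lowered it in small steps until the saddle carried it on the cross pin. Then I eased off, let go and backed away.

**Last checks:**
- **Lid:** both cameras fit a lid angle of about 1.10 rad, and it held with the gripper clear and no contact force.
- **Stay:** I estimate it came 0.03–0.04 rad forward as the pin seated, against the expected 0.03.
- **Other things on the desk:** comparing pictures from before and after, the phone, open spectacles, pen and tablet show no change. The dark red case showed small differences (57 pixels in the side view, 15 in the top view). I put these down to the stay and shadows now crossing it, but did not check that separately.
- **Not fully checked:** I judged the three pairs inside the case by eye only, in the side view and partly hidden from above. The mouse was not compared.
- **Unexplained:** I saw about 5 N of sideways force at the handle while lowering. It went away when I released.

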